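# Dispense one buzzer and push it onto the empty kit card

### The job

Press the dispenser's plunger all the way down once and let it come back up, so that a single buzzer is ejected. Then push that buzzer across the bench with the fingertips, without picking it up, until it lies wholly on the kit card that has no buzzer yet, and leave everything else where it is.

Things in the scene. Friction and masses are not known exactly. Their poses are not given: they have to be found in the camera images.
- dispenser: grey dispenser fixed to the bench: a square open-topped magazine (42 x 42 mm outside, 46 mm high) with three stacked buzzers, and behind it a housing 42 mm wide (74 with flanges), 28 mm high, reaching 105 mm behind the origin, with the plunger. Origin at bench level on the magazine's centre line; +x points from magazine to plunger, the outlet faces -x, roughly towards the robot; z up
- plunger_top (a point): centre of the plunger's flat top: a black cap 30 mm in diameter on a thin stem, 62 mm behind the dispenser's origin along its +x, its top 62 mm above the bench at rest and 37 mm when fully pressed; pressed straight down
- plunger (a joint): plunger travel in m: 0 at rest (up), 0.025 fully down against a hard stop. The slide moves 2.2 times as far. The spring needs 2 N to start and 6 N at the bottom (plus 1.4 N per 0.1 m/s of speed) and returns it by itself
- buzzer_1: the buzzer to eject, lowest of the stack in the dispenser: round black buzzer, a plain disc 32 mm in diameter and 12 mm thick, 10 to 21 g, lying flat; origin at the centre of its underside, z up
- buzzer_2: second of the stack, must stay in the magazine: round black buzzer, a plain disc 32 mm in diameter and 12 mm thick, 15 g, lying flat; origin at the centre of its underside, z up
- buzzer_3: top of the stack, must stay in the magazine: round black buzzer, a plain disc 32 mm in diameter and 12 mm thick, 15 g, lying flat; origin at the centre of its underside, z up
- card_empty: the kit card with no buzzer on it, to the left or right of the dispenser: square white paper kit card, 90 x 90 mm, paper-thin and fixed to the bench (a thing slides onto it without any step); origin at its centre, x and y along its edges
- card_served: the other kit card, on the other side, which already has its buzzer: square white paper kit card, 90 x 90 mm, paper-thin and fixed to the bench (a thing slides onto it without any step); origin at its centre, x and y along its edges
- buzzer_served: the buzzer already on the other kit card, to be left alone: round black buzzer, a plain disc 32 mm in diameter and 12 mm thick, 15 g, lying flat; origin at the centre of its underside, z up
- tape: bystander: roll of yellow tape lying flat, 84 mm across, 19 mm high; origin at the centre of its underside
- cup: bystander: clear plastic cup, 72 mm across, 85 mm high, standing; origin at the centre of its underside
- cutters: bystander: red-handled side cutters lying flat, about 135 mm long, 12 mm high; origin at the pivot, jaws (33 mm) along +x, handles (100 mm, 50 mm wide) along -x
- eject_spot (a point): point on the bench 55 mm in front (-x) of the dispenser's origin, where the ejected buzzer's centre stops (a little farther after a fast press), 17 mm clear of the magazine. Outlet: 34 mm wide, 14 mm high, at bench level. A full press drives a steel slide that pushes out the lowest buzzer; on the way up the next one drops; a second press would eject another
Not all that is in view belongs to the job. What is shaped like the dispenser but yellow is not meant.

How it is judged:
On the way, in this order (a step that is already met when the one before it is completed fails the run):
1. the plunger is pressed fully down (22 mm or more) (value of joint plunger above 0.022 m), for 0.05 s.
2. the plunger is back up with one buzzer clear of the outlet and the others in the magazine (value of joint plunger below 0.003 m and x of buzzer_1 in the frame of dispenser below -0.04 m and horizontal distance between each of buzzer_2, buzzer_3 and dispenser below 0.012 m), for 0.1 s.
3. the buzzer lies wholly on the empty card (x of buzzer_1 in the frame of card_empty between -0.032 and 0.032 m and y of buzzer_1 in the frame of card_empty between -0.032 and 0.032 m), for 0.2 s.
At the end, for the whole second after the job is handed in: The ejected buzzer lies flat, still and wholly on the empty card (at most 3 mm over its edge: centre within 32 mm of the card's along each card axis), plunger up, other two buzzers in the magazine, served buzzer within 10 mm and tape, cup, cutters within 20 mm of their starts (all of step 3 and horizontal distance between each of buzzer_2, buzzer_3 and dispenser below 0.012 m and height (world z) of buzzer_1 below 0.004 m and angle between buzzer_1's own z axis and vertical below 0.12 rad and linear speed of buzzer_1 below 0.01 m/s and value of joint plunger below 0.003 m and distance of buzzer_served from where it was at the start of the episode below 0.01 m and distance of each of tape, cup, cutters from where it was at the start of the episode below 0.02 m); the robot touches nothing.
It fails at once if the ejected buzzer is lifted (8 mm or more off the bench) instead of pushed (height (world z) of buzzer_1 above 0.008 m).
It fails at once if a second buzzer leaves the magazine (it moves 12 mm or more from the magazine's centre line) (not (horizontal distance between each of buzzer_2, buzzer_3 and dispenser below 0.012 m)).
It fails at once if a buzzer of the stack is lifted out of the magazine (height (world z) of buzzer_2 above 0.024 m or height (world z) of buzzer_3 above 0.036 m).
It fails at once if the served buzzer is moved more than 10 mm (distance of buzzer_served from where it was at the start of the episode above 0.01 m).
It fails at once if the tape, cup or cutters are moved more than 20 mm (distance of any of tape, cup, cutters from where it was at the start of the episode above 0.02 m).
It also fails if it takes over 48 s, if anything falls off the work surface, if the arm or the gripper's body presses on something with over 40 N, if the wrist force passes 120 N, or if a joint passes its speed limit or range.

### The arm

A 6-joint arm with a two-finger parallel gripper is mounted at the origin on the work surface. World frame = base frame: x ahead of the robot, y to its left, z up, the work surface at z = 0. Lengths are in m, angles in rad, forces in N, time in s.
With the tool pointing down it reaches from about 0.35 to 0.875 m from the base axis. Payload 4.2 kg.
Tool frame: the origin (TCP) lies on the centre line of the jaws, within the pads' length; the fingertips stand 19 mm ahead of it and the grasp point (between the pads) is the TCP; z points along the fingers, y is the line along which they close (so a half turn about z gives the same grasp; the last joint's range is limited). The gripper opens to 87 mm and grips with 3 to 60 N. Pads are 19 mm wide; open, the fingers measure 117 mm over their backs; the gripper's body (75 mm by 190 mm) begins 51 mm behind the grasp point.
Start: joints at [-0.969, 0.385, 0.008, 0, -1.194, -0.259], TCP at [0.21, -0.589, 0.242] pointing down, gripper open.
Joint ranges: [-3.14, 3.14], [-1.21, 2.06], [-1.07, 1.41], [-3.16, 2.05], [-2.99, -0.16], [-3.1, 3.1]. Speed limits (rad/s): [2.79, 2.79, 3.14, 3.14, 3.14, 3.14].

### API

Orientations are given as a rotation vector (axis times angle).
In Python, from cell import readout, capture, camera_model, sign_off gives the robot as it stands.
- The arm moves only by the shell command python3 -m jog 'ROWS' [FORCE]. ROWS is JSON, one flat list of numbers, 7 for each row, row after row: the shift along the world's x, y, z in m, then the turn, a rotation vector about the world's x, y, z in degrees, then the finger opening in m, from 0 to 0.087. A call has 1 to 12 rows; each row shifts and turns the commanded pose from where the row before left it; what a row does not reach is not made up. A row lasts 1/8 s, in which the tool goes at most 62.5 mm and 10.7 degrees, less where a joint would pass 70% of its speed; a pose out of reach is approached as far as the arm can. A call with a gripper value outside its range is refused whole. The fingers move at their own pace and stop on an object; FORCE is the grip in N (left out, the last holds). Time passes only in rows, so rows that do not move let the fingers close. It gives the time, the measured TCP pose, the force, the opening and the grip force at its end, in the units of the state.
- readout.get_state(): the state, without advancing time (a new reading comes with each control period).
- capture(name): name is "side" or "top"; returns the picture (384x512x3 uint8, blue, green, red); there is no depth.
- camera_model(name): a dict with "camera_matrix" (3x3 intrinsics, pixels), "k1" (the pictures are not rectified: a ray, as slopes to the right and down, at radius r is drawn at 1 + k1 r^2 times it, then the intrinsics apply), "origin" and "attitude" of the camera in the world. Camera axes: x right, y up, looking along -z (the intrinsics and any distortion apply to the point x, -y, -z); pixel columns grow to the right and rows downward; lengths in m; the calibration is good to about 2 mm. A picture is of the moment at which its call begins. camera_model takes no time and is no camera call.
- sign_off(): hands the job in; it is judged then, once.
The state is a dict: "clock": time; "qpos": joint angles; "qd": joint speeds; "joint_efforts": joint torques, N m; "position": TCP position; "eef_rot": TCP orientation; "wrist_force": force on the tool from outside, world axes, zero at the start; "ft_torque": the same for the moment, N m; "finger_gap": opening from 0.0 (shut) to 1.0 (fully open); "gripper_force": force on a finger pad.
Only numpy, scipy, OpenCV 4.12 (cv2) and the standard library are available. Lean on these libraries where they do the work, as an engineer would, in place of code of your own. Each camera call takes 0.05 s, during which the arm holds its last target. There are 200 camera calls.

## Working session

There is one attempt and no reset: what is moved stays moved. The work goes in short steps, Python scripts to look and compute and a shell command to move; the robot and the scene stay as the last step left them, time stands still between calls to the robot, and variables do not carry over. Pictures are saved under pics/ and viewed, at most 10 in all, crops included, and the job is handed in when it is done.

```bash
mkdir -p pics
cat > h.py <<'E'
import numpy as np, cv2
from cell import readout, capture, camera_model, sign_off
from scipy.spatial.transform import Rotation as R
def cam(n):
    m=camera_model(n); A=np.array(m["attitude"],float)
    Rm=A if A.shape==(3,3) else (R.from_rotvec(A).as_matrix() if A.size==3 else None)
    return np.array(m["camera_matrix"]),m["k1"],np.array(m["origin"]),Rm
def ray(n,u,v):
    K,k1,o,Rm=cam(n)
    d=cv2.undistortPoints(np.array([[[u,v]]],float),K,np.array([k1,0,0,0.]))[0,0]
    if True:
        # fixed-point refine
        p=np.linalg.solve(K,[u,v,1])[:2]; q=p.copy()
        for _ in range(50): q=p/(1+k1*(q@q))
        d=q
    return o,Rm@np.array([d[0],-d[1],-1])
def at(n,u,v,z=0):
    o,d=ray(n,u,v); return o+d*(z-o[2])/d[2]
def proj(n,P):
    K,k1,o,Rm=cam(n); c=Rm.T@(np.array(P)-o); s=np.array([c[0],-c[1]])/-c[2]
    s=s*(1+k1*(s@s)); return (K@[s[0],s[1],1])[:2]
def save(n,f,crop=None,k=1.5):
    im=capture(n)
    if crop: im=im[crop[1]:crop[3],crop[0]:crop[2]]
    cv2.imwrite('pics/'+f,cv2.resize(im,None,fx=k,fy=k,interpolation=cv2.INTER_CUBIC))
E
python3 - <<'E'
from h import *
for n in("side","top"): print(camera_model(n)); save(n,n+'0.png')
s=readout.get_state();print(s)
E
```

```text
{'camera_matrix': array([[468.22153867,   0.        , 248.43297205],
       [  0.        , 468.22153867, 189.24714802],
       [  0.        ,   0.        ,   1.        ]]), 'k1': -0.18136060965779277, 'origin': array([0.10854631, 0.97084405, 0.86303346]), 'attitude': array([ 0.27243731, -1.20964844, -2.4819059 ])}
{'camera_matrix': array([[494.98249952,   0.        , 251.08977094],
       [  0.        , 494.98249952, 197.71520289],
       [  0.        ,   0.        ,   1.        ]]), 'k1': 0.05743077736334507, 'origin': array([0.46087739, 0.06810584, 1.3173789 ]), 'attitude': array([ 0.04228801, -0.05898015, -1.59801634])}
{'clock': 0.1, 'qpos': array([-9.69389693e-01,  3.85500365e-01,  6.80384112e-03, -4.43756324e-04,
       -1.19396442e+00, -2.58612665e-01]), 'qd': array([-0.00019602, -0.00253188,  0.00291328,  0.00223269,  0.0004988 ,
        0.00077313]), 'joint_efforts': array([-3.16045771e-04, -3.91688383e+01,  1.87934893e+01,  4.23188657e+00,
        1.34717056e-02, -7.69988242e-05]), 'position': array([ 0.20994957, -0.5881789 ,  0.24057132]), 'eef_rot': array([ 5.35504824e-01, -3.09520632e+00, -2.93201389e-03]), 'wrist_force': array([-0.26371353,  0.35498699,  0.80180664]), 'ft_torque': array([-0.00363991, -0.03630009,  0.10180434]), 'gripper_force': 0.0, 'finger_gap': 0.9988226404217694}
```

View pics/top0.png

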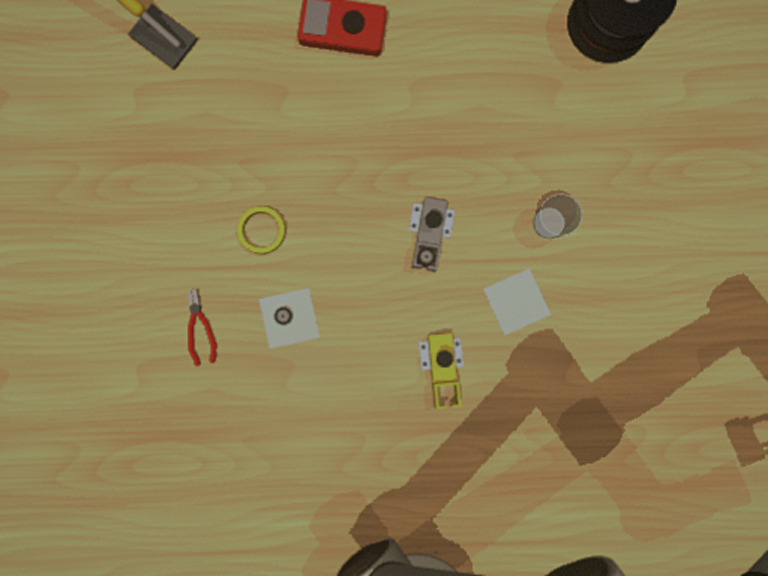

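View pics/side0.png

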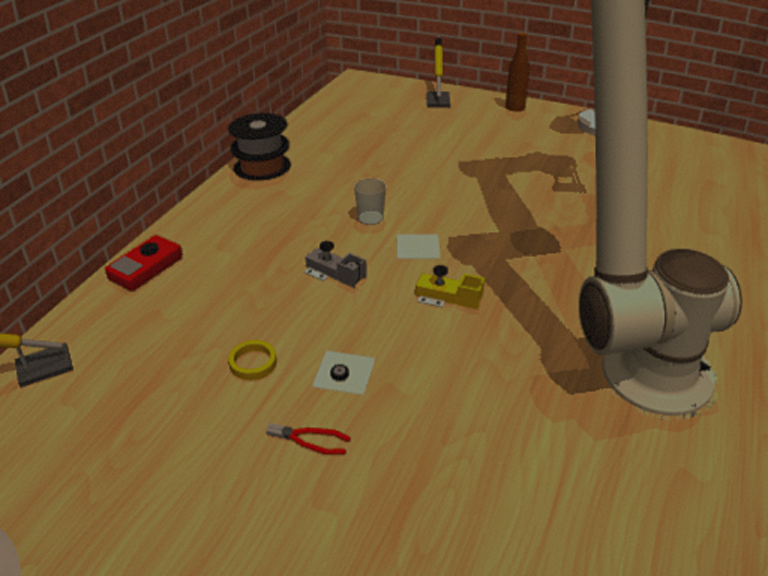

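The top view (1.5x zoom) shows the grey dispenser with its cap at (433,218) and magazine at (427,257). The empty card is on the right at (517,301) with corners near (484,290), (532,270), (550,316) and (504,333). The served card is on the left at (290,318), the cup at (556,215), and the yellow decoy at (444,370). The side view agrees: cap at (327,246), empty card at (418,246).

Run:
```python
from h import *
im=capture("top"); t=lambda u,v,z=0: at("top",u/1.5,v/1.5,z)
# refine: cap = dark blob near, card = white blob
hsv=cv2.cvtColor(im,cv2.COLOR_BGR2HSV)
def blob(mask,box):
    m=np.zeros(mask.shape,np.uint8); x0,y0,x1,y1=box; m[y0:y1,x0:x1]=mask[y0:y1,x0:x1]
    c=max(cv2.findContours(m,cv2.RETR_EXTERNAL,cv2.CHAIN_APPROX_NONE)[0],key=cv2.contourArea); return c
card=blob(((hsv[...,1]<60)&(hsv[...,2]>110)).astype(np.uint8),(315,170,375,230))
r=cv2.minAreaRect(card); print('card px',r)
B=np.array([at("top",*p) for p in cv2.boxPoints(r)]); C=B.mean(0); print(B.round(4)[:,:2],C.round(4)); 
print('edges',[np.linalg.norm(B[i]-B[i-1]).round(4) for i in range(4)],'ang',np.degrees(np.arctan2(*(B[1]-B[0])[1::-1])))
g=cv2.cvtColor(im,cv2.COLOR_BGR2GRAY)
cap=blob((g<60).astype(np.uint8),(278,134,300,158)); (cx,cy),rad=cv2.minEnclosingCircle(cap); print('cap px',cx,cy,rad)
P=at("top",cx,cy,.062); M=t(427,257,.036); print('cap',P,'mag',M,np.linalg.norm((P-M)[:2]))
# side camera cap
o1,d1=ray("top",cx,cy); o2,d2=ray("side",327/1.5,246/1.5)
s=np.linalg.lstsq(np.c_[d1,-d2],o2-o1,rcond=None)[0]; print('tri',o1+d1*s[0],o2+d2*s[1])
x=(P-M)[:2]; x/=np.linalg.norm(x); O=P[:2]-.062*x; print('disp yaw',np.degrees(np.arctan2(x[1],x[0])),'O',O,'eject',O-.055*x, 'decoy cap',t(445,358,.062),'decoy front',t(447,407,.0),'decoy flange R',t(462,350),'cup',t(550,222))
```

```text
card px ((344.2505187988281, 200.61227416992188), (34.33384323120117, 34.4250373840332), 65.77225494384766)
[[ 0.5555 -0.1354]
 [ 0.591  -0.2205]
 [ 0.5063 -0.2545]
 [ 0.471  -0.1697]] [ 0.5309 -0.195   0.    ]
edges [np.float64(0.0911), np.float64(0.0923), np.float64(0.0912), np.float64(0.0919)] ang -67.35578718070836
cap px 288.5769348144531 145.9423065185547 5.504429340362549
cap [ 0.67145629 -0.04593126  0.062     ] mag [ 0.60949405 -0.03595909  0.036     ] 0.06275957186166038
tri [ 0.67171113 -0.04606927  0.06048074] [ 0.66980984 -0.04692771  0.0602398 ]
disp yaw -9.142747647126669 O [ 0.61024397 -0.03607979] eject [ 0.55594272 -0.02734058] decoy cap [ 0.43454791 -0.05859199  0.062     ] decoy front [ 0.34735035 -0.0653376   0.        ] decoy flange R [ 0.44652026 -0.09541512  0.        ] cup [ 0.67036876 -0.26051713  0.        ]
```

```bash
python3 -m jog '[0.0385,0.045,0,0,0,5.1,0, 0.0385,0.045,0,0,0,5.1,0, 0.0385,0.045,0,0,0,5.1,0, 0.0385,0.045,0,0,0,5.1,0, 0.0385,0.045,0,0,0,5.1,0, 0.0385,0.045,0,0,0,5.1,0, 0.0385,0.045,0,0,0,5.1,0, 0.0385,0.045,0,0,0,5.1,0, 0.0385,0.045,0,0,0,5.1,0, 0.0385,0.045,0,0,0,5.1,0, 0.0385,0.045,0,0,0,5.1,0, 0,0,0,0,0,0,0]' 20
python3 - <<'E'
from h import *
s=readout.get_state();p=s['position'];m=R.from_rotvec(s['eef_rot']).as_matrix()
print(p,'gap',s['finger_gap'],'yaw y',np.degrees(np.arctan2(m[1,1],m[0,1])),'z',m[:,2],'togo',np.array([.671,-.046,.095])-p)
E
```

```text
clock: 1.65
position: [0.6355, -0.0903, 0.24]
eef_rot: [1.934, -2.475, -0.002]
wrist_force: [-1.6, -0.5, 0.0]
finger_gap: 0.005
gripper_force: 0.0
[ 0.63549761 -0.09025342  0.23998306] gap 0.0048325942776275685 yaw y 166.01475321929234 z [-1.24099914e-03  2.70198779e-04 -9.99999193e-01] togo [ 0.03550239  0.04425342 -0.14498306]
```

Next I move above the cap and down to tip height of about 76 mm.

```bash
python3 -m jog '[0.0355,0.0445,0,0,0,4.9,0, 0,0,-0.05,0,0,0,0, 0,0,-0.05,0,0,0,0, 0,0,-0.045,0,0,0,0, 0,0,0,0,0,0,0, 0,0,0,0,0,0,0]'
python3 - <<'E'
from h import *
a=cv2.resize(capture("top")[110:210,235:385],None,fx=4,fy=4)[:, :400]
b=cv2.resize(capture("side")[120:220,180:280],None,fx=4,fy=4)
cv2.imwrite('pics/cap.png',np.hstack([a,b]));print(readout.get_state()['position'])
p=readout.get_state()['position'];print(proj("top",p-[0,0,.019]),proj("side",p-[0,0,.019]))
E
```

```text
clock: 2.4
position: [0.6703, -0.0496, 0.0986]
eef_rot: [-2.032, 2.394, -0.004]
wrist_force: [0.1, 0.6, 0.8]
finger_gap: 0.006
gripper_force: 0.0
[ 0.67071641 -0.04926845  0.09953585]
[290.53737352 144.95558589] [217.72937687 157.94221386]
```

View pics/cap.png

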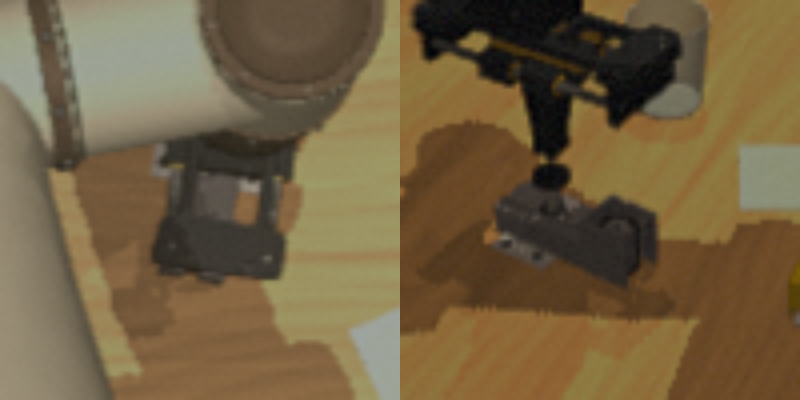

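The side crop shows the closed fingertips at (548,158), directly above the grey dispenser's cap at (551,175). I press down gradually.

```bash
python3 -m jog '[0,0.003,-0.009,0,0,0,0, 0,0,-0.008,0,0,0,0, 0,0,-0.008,0,0,0,0, 0,0,-0.008,0,0,0,0, 0,0,-0.005,0,0,0,0, 0,0,0,0,0,0,0, 0,0,0,0,0,0,0, 0,0,0,0,0,0,0]'
```

```text
clock: 3.5
position: [0.6694, -0.0458, 0.0592]
eef_rot: [-2.033, 2.394, -0.001]
wrist_force: [-1.0, 1.8, 5.6]
finger_gap: 0.004
gripper_force: 2.6
```

```bash
python3 -m jog '[0,0,-0.003,0,0,0,0, 0,0,-0.001,0,0,0,0, 0,0,0,0,0,0,0, 0,0,0,0,0,0,0]'
```

```text
clock: 4.0
position: [0.6694, -0.0457, 0.0564]
eef_rot: [-2.033, 2.394, -0.001]
wrist_force: [-3.2, 3.0, 9.9]
finger_gap: 0.006
gripper_force: 5.1
```

Force has risen above the spring's 6 N, so the plunger is at its stop. I release and rise, then move back to the buzzer's +y side.

```bash
python3 -m jog '[0,0,0.01,0,0,0,0, 0,0,0.012,0,0,0,0, 0,0,0.02,0,0,0,0, 0,0,0.04,0,0,0,0, 0,0,0.04,0,0,0,0, -0.04,0.05,0,0,0,0,0.016, -0.04,0.05,0,0,0,0,0.016, -0.026,0.04,0,0,0,0,0.016, 0,0,0,0,0,0,0.016, 0,0,0,0,0,0,0.016]'
python3 - <<'E'
from h import *
a=cv2.resize(capture("top")[110:210,235:385],None,fx=4,fy=4)[:, :400]
b=cv2.resize(capture("side")[130:230,190:290],None,fx=4,fy=4)
cv2.imwrite('pics/ej.png',np.hstack([a,b]));s=readout.get_state();print(s['position'],s['finger_gap']*87)
E
```

```text
clock: 5.25
position: [0.565, 0.0912, 0.1766]
eef_rot: [2.033, -2.395, 0.0]
wrist_force: [0.1, -0.6, -0.2]
finger_gap: 0.183
gripper_force: 0.0
[0.5654313  0.09060867 0.17629481] 15.873764618206943
```

View pics/ej.png

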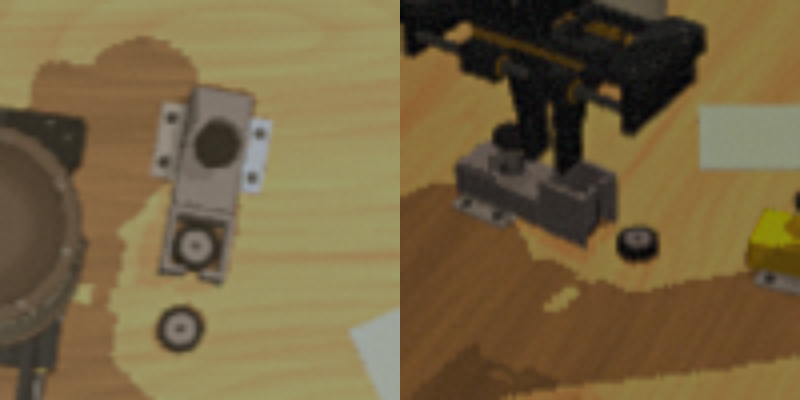

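The top view shows one buzzer ejected at crop (181,329), which is pixel (280.2,192.2). The plunger is up and the stack is still in the magazine at (196,245).

Run:
```python
from h import *
b=at("top",280.2-.3,192.2-.3,.012)[:2]; c=np.array([.5309,-.195]); print(b, at("side",190+637/4,130+243/4,.009))
d=c-b; L=np.linalg.norm(d); d/=L; p=readout.get_state()['position']
print('dir',d,'ang toolY',np.degrees(np.arctan2(d[0],-d[1])),L)
pre=b-d*.045; print('pre',pre,'togo',pre-p[:2],'z',.023-p[2]); print('end tcp',c-d*.0234,'travel',L+.045-.0234)
```

```text
[ 0.55794601 -0.02353407] [ 0.28359258 -0.13891366  0.009     ]
dir [-0.15580765 -0.98778741] ang toolY -8.96364052084251 0.17358586341887053
pre [0.56495735 0.02091636] togo [-0.00047395 -0.06969231] z -0.1532948105049351
end tcp [ 0.5345459  -0.17188577] travel 0.19518586341887054
```

```bash
python3 -m jog '[0,-0.035,-0.04,0,0,0,0.016, 0,-0.034,-0.04,0,0,0,0.016, 0,0,-0.04,0,0,0,0.016, 0,0,-0.025,0,0,0,0.016, 0,0,-0.008,0,0,0,0.016, 0,0,0,0,0,0,0.016, 0,0,0,0,0,0,0.016]'
python3 - <<'E'
from h import *
print(at("side",190+237/4,130+243/4,.009))
b=cv2.resize(capture("side")[130:230,190:340],None,fx=5,fy=5)
cv2.imwrite('pics/pre.png',b)
E
```

```text
clock: 6.22
position: [0.566, 0.0226, 0.0247]
eef_rot: [-2.031, 2.394, -0.002]
wrist_force: [0.1, -0.0, 0.5]
finger_gap: 0.185
gripper_force: 0.0
[ 0.55745112 -0.02357222  0.009     ]
```

View pics/pre.png

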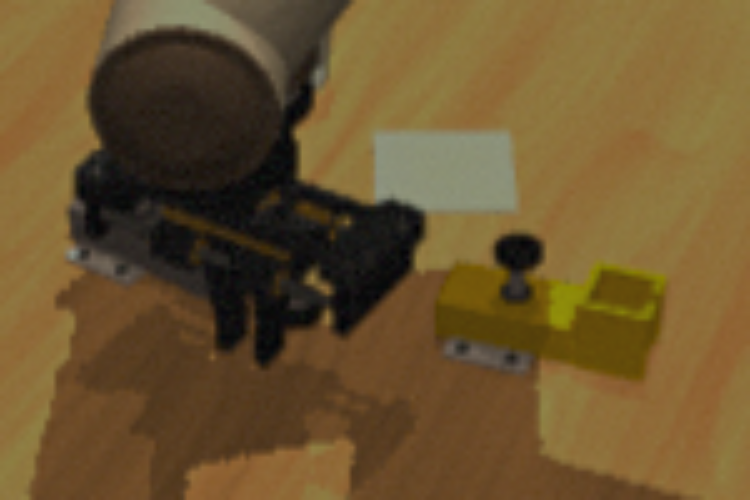

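Both cameras put the buzzer at (0.5577, -0.0235), and the fingers stand on its +y side, low and clear of both dispensers. Now I push most of the way.

```bash
python3 -m jog '[-0.002,-0.01,-0.001,0,0,0,0.016, -0.002,-0.01,0,0,0,0,0.016, -0.002,-0.013,0,0,0,0,0.016, -0.0025,-0.016,0,0,0,0,0.016, -0.0025,-0.016,0,0,0,0,0.016, -0.0025,-0.016,0,0,0,0,0.016, -0.0025,-0.016,0,0,0,0,0.016, -0.0025,-0.016,0,0,0,0,0.016, -0.0025,-0.016,0,0,0,0,0.016, -0.0025,-0.016,0,0,0,0,0.016, -0.0025,-0.016,0,0,0,0,0.016, -0.002,-0.012,0,0,0,0,0.016]' ; python3 -m jog '[-0.001,-0.007,0,0,0,0,0.016, 0,-0.003,0,0,0,0,0.016, 0,0,0,0,0,0,0.016, 0,0,0,0,0,0,0.016]'
python3 - <<'E'
from h import *
a=cv2.resize(capture("top")[150:250,300:400],None,fx=4,fy=4)
b=cv2.resize(capture("side")[110:210,220:320],None,fx=4,fy=4)
cv2.imwrite('pics/end.png',np.hstack([a,b]))
E
```

```text
clock: 7.78
position: [0.5368, -0.1516, 0.0225]
eef_rot: [-2.032, 2.396, -0.0]
wrist_force: [0.0, -0.1, -0.6]
finger_gap: 0.185
gripper_force: 0.1
clock: 8.28
position: [0.5361, -0.1602, 0.0225]
eef_rot: [2.033, -2.395, -0.0]
wrist_force: [0.4, -0.5, -0.6]
finger_gap: 0.184
gripper_force: 0.0
```

View pics/end.png

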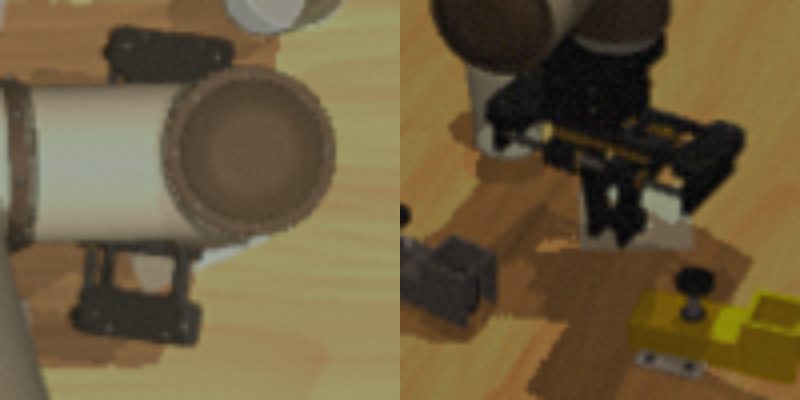

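The buzzer is hidden by the fingers, which are over the card at side crop (610,230) and clear of the cup. I finish the last 12 mm, back off, raise and check.

```bash
python3 -m jog '[-0.001,-0.006,0,0,0,0,0.016, -0.001,-0.006,0,0,0,0,0.016, 0,0,0,0,0,0,0.016, 0,0,0,0,0,0,0.016, 0.002,0.012,0,0,0,0,0.016, 0.003,0.025,0,0,0,0,0.016, 0,0,0.04,0,0,0,0.016, 0,0,0.05,0,0,0,0.016, 0,0.06,0.05,0,0,0,0.016, 0,0.06,0,0,0,0,0.016, 0,0.06,0,0,0,0,0.016, 0,0,0,0,0,0,0.016]'
python3 - <<'E'
from h import *
im=capture("top");a=cv2.resize(im[110:260,270:420],None,fx=4,fy=4)
cv2.imwrite('pics/fin.png',a)
E
```

```text
clock: 9.88
position: [0.539, 0.0368, 0.1529]
eef_rot: [-2.04, 2.388, -0.0]
wrist_force: [0.1, -0.9, 0.5]
finger_gap: 0.185
gripper_force: 0.0
```

View pics/fin.png

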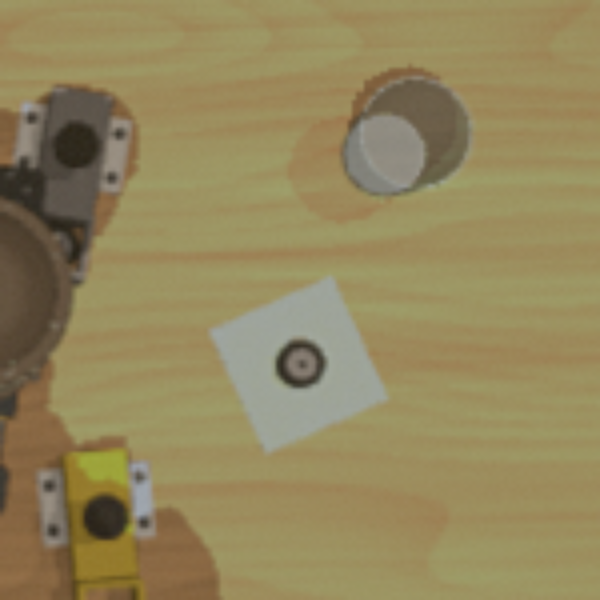

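The buzzer lies at (301,363), the middle of the empty card at (299,364). The cup has not moved, the plunger is up, and the gripper is clear of everything.

```bash
python3 -c "
from cell import sign_off
print(sign_off())"
```

```text
the job is handed in; nothing more can be done
None
```

The job is handed in (no verdict was shown): one plunger press ejected one buzzer, I pushed it to the centre of the empty card, and the cup, the only bystander in the final picture, had not moved.

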